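# Set the flip tags of the tube racks

## Task

On the lab's status board, flip the hinged tags with a fingertip so that every full tube rack has its tag showing green and the rack that is not full has its tag showing red, each leaf resting on its stop. Push gently: do not pinch a tag, press it hard or lift anything, and leave the racks, bottle, beaker and vial where they stand.

Things in the scene. Friction and masses are not known exactly. Their poses are not given: they have to be found in the camera images.
- board: grey status board fixed to the bench, 330 (x) x 400 (y) x 8 mm, origin under its centre. x points away from the robot, give or take its yaw. 4 lanes 92 mm apart along y, parted by thin black lines: in each lane one flip tag on the robot's side and, 165 mm farther along +x, one tube rack; a short white stripe joins the two.
- tag_a_hinge (a point): middle of a flip tag's hinge axis, 48 mm above the bench; axis along this point's y, point x points away from the robot to the rack of the same lane. Leaf 52 mm wide (y), 4 mm thick, 30 g, free edge (6 mm bead) 52 mm from the axis. Posts at y = +-33 mm; their hubs reach 7 mm above the axis. Under the leaf only a 6 mm foot plate. Tags stand in any order of lanes.
- tag_a (a joint): that leaf's angle. 0: leans to the robot, RED face up, free edge 43 mm on the robot's side of the axis and 29 mm above it; 0.97: upright; 1.94: leans to the rack, GREEN face up, free edge 43 mm beyond the axis and 29 mm above it. Free hinge: past upright it falls to its stop by itself in half a second. Grippy fingers pushed level at the resting edge jam on it: start below the edge, move up and over.
- tag_b_hinge (a point): middle of a flip tag's hinge axis, 48 mm above the bench; axis along this point's y, point x points away from the robot to the rack of the same lane. Leaf 52 mm wide (y), 4 mm thick, 30 g, free edge (6 mm bead) 52 mm from the axis. Posts at y = +-33 mm; their hubs reach 7 mm above the axis. Under the leaf only a 6 mm foot plate. Tags stand in any order of lanes.
- tag_b (a joint): that leaf's angle. 0: leans to the robot, RED face up, free edge 43 mm on the robot's side of the axis and 29 mm above it; 0.97: upright; 1.94: leans to the rack, GREEN face up, free edge 43 mm beyond the axis and 29 mm above it. Free hinge: past upright it falls to its stop by itself in half a second. Grippy fingers pushed level at the resting edge jam on it: start below the edge, move up and over.
- tag_c_hinge (a point): middle of a flip tag's hinge axis, 48 mm above the bench; axis along this point's y, point x points away from the robot to the rack of the same lane. Leaf 52 mm wide (y), 4 mm thick, 30 g, free edge (6 mm bead) 52 mm from the axis. Posts at y = +-33 mm; their hubs reach 7 mm above the axis. Under the leaf only a 6 mm foot plate. Tags stand in any order of lanes.
- tag_c (a joint): that leaf's angle. 0: leans to the robot, RED face up, free edge 43 mm on the robot's side of the axis and 29 mm above it; 0.97: upright; 1.94: leans to the rack, GREEN face up, free edge 43 mm beyond the axis and 29 mm above it. Free hinge: past upright it falls to its stop by itself in half a second. Grippy fingers pushed level at the resting edge jam on it: start below the edge, move up and over.
- tag_d_hinge (a point): middle of a flip tag's hinge axis, 48 mm above the bench; axis along this point's y, point x points away from the robot to the rack of the same lane. Leaf 52 mm wide (y), 4 mm thick, 30 g, free edge (6 mm bead) 52 mm from the axis. Posts at y = +-33 mm; their hubs reach 7 mm above the axis. Under the leaf only a 6 mm foot plate. Tags stand in any order of lanes.
- tag_d (a joint): that leaf's angle. 0: leans to the robot, RED face up, free edge 43 mm on the robot's side of the axis and 29 mm above it; 0.97: upright; 1.94: leans to the rack, GREEN face up, free edge 43 mm beyond the axis and 29 mm above it. Free hinge: past upright it falls to its stop by itself in half a second. Grippy fingers pushed level at the resting edge jam on it: start below the edge, move up and over.
- rack_1: white tube rack 72 (x) x 76 (y) x 47 mm with 2 x 3 wells, standing loose on the board, origin under its centre; FULL: six blue-capped tubes, caps up to 80 mm above its underside. The racks stand in any order of lanes.
- rack_2: white tube rack 72 (x) x 76 (y) x 47 mm with 2 x 3 wells, standing loose on the board, origin under its centre; FULL: six blue-capped tubes, caps up to 80 mm above its underside. The racks stand in any order of lanes.
- rack_3: white tube rack 72 (x) x 76 (y) x 47 mm with 2 x 3 wells, standing loose on the board, origin under its centre; FULL: six blue-capped tubes, caps up to 80 mm above its underside. The racks stand in any order of lanes.
- rack_4: white tube rack 72 (x) x 76 (y) x 47 mm with 2 x 3 wells, standing loose on the board, origin under its centre; NOT full: a single blue-capped tube and five empty wells, caps up to 80 mm above its underside. The racks stand in any order of lanes.
- bottle: amber bottle, blue cap, 60 mm across, 130 mm tall, standing loose on the bench by the board's left (+y) end; origin under its centre
- beaker: clear beaker, 64 mm across, 80 mm tall, loose by the board's right (-y) end; origin under its centre
- vial: white vial with a yellow cap, 28 mm across, 64 mm tall, loose by the board's right (-y) end; origin under its centre

How it is judged:
By the outcome, as a careful person would: the job done as asked, in the order asked, and still so for the second after the job is handed in, with the robot touching nothing.
It also fails if it takes over 64 s, if anything falls off the work surface, if the arm or the gripper's body presses on something with over 40 N, if the wrist force passes 120 N, or if a joint passes its speed limit or range.

## Robot

A 7-joint arm with a two-finger parallel gripper is mounted at the origin on the work surface. World frame = base frame: x ahead of the robot, y to its left, z up, the work surface at z = 0. Lengths are in m, angles in rad, forces in N, time in s.
With the tool pointing down it reaches from about 0.425 to 0.875 m from the base axis. Payload 4.7 kg.
Tool frame: the origin (TCP) lies at the very end of the fingers, on their centre line; the grasp point (between the pads) lies 19 mm behind it (ctrl.grasp_offset is the distance from the TCP to the grasp point, in m); z points along the fingers, y is the direction in which the jaws open and shut (so a half turn about z gives the same grasp; the last joint's range is limited). The gripper opens to 87 mm and grips with 3 to 60 N. Pads are 19 mm wide; open, the fingers measure 117 mm over their backs; the gripper's body (75 mm by 190 mm) begins 51 mm behind the grasp point.
Start: joints at [-1.098, 0.321, -0.07, 1.45, 0.023, 1.371, -0.057], TCP at [0.288, 0.583, 0.223] pointing down, gripper open.
Joint ranges: [-2.86, 2.86], [-0.3, 2.09], [-1.38, 1.24], [0.06, 2.45], [-1.56, 4.7], [0.09, 2.05], [-2.69, 2.69]. Speed limits (rad/s): [2.57, 2.57, 3.14, 3.14, 3.14, 3.14, 3.14].

## Interface

Orientations are given as a rotation vector (axis times angle).
In Python, from bench import ctrl gives the robot as it stands.
- The arm moves only by the shell command python3 -m creep 'ROWS' [FORCE]. ROWS is JSON, a list that holds one entry, the list of rows, each a list of 7 numbers: the opening, from 0 (shut) to 1 (fully open), then the shift along the tool's x, y, z in mm, then the turn, a rotation vector about the tool's x, y, z in rad. In form: [[[grip, dx, dy, dz, rx, ry, rz], ...]]. A call has 1 to 5 rows; each row is the pose to reach, as a shift and turn from the pose commanded when the call began, along the tool's axes at that moment; what a row does not reach only later rows make up. A row lasts 1/10 s, in which the tool goes at most 50 mm and 8.59 degrees, less where a joint would pass 70% of its speed; a pose out of reach is approached as far as the arm can. A call with a gripper value outside its range is refused whole. The fingers move at their own pace and stop on an object; FORCE is the grip in N (left out, the last holds). Time passes only in rows, so rows that repeat a pose let the fingers close. It gives the time, the measured TCP pose, the force and the opening at its end, in the units of the state.
- ctrl.get_state(): the state, without advancing time (a new reading comes with each control period).
- ctrl.get_image(name): name is "scene" or "top" or "wrist"; returns the picture (480x640x3 uint8, red, green, blue); there is no depth.
- ctrl.camera_params(name): a dict with "K" (3x3 intrinsics, pixels), "pose" (4x4, takes a point from camera to world coordinates). Camera axes: x right, y down, z forward; pixel columns grow to the right and rows downward; lengths in m; the calibration is good to about 2 mm. A picture is of the moment at which its call begins: read the wrist's pose just before it. camera_params takes no time and is no camera call; for the wrist camera it gives the pose at the moment of the call.
- ctrl.close_job(): hands the job in, once; it reports no verdict.
The state is a dict: "time": time; "joint_positions": joint angles; "qd": joint speeds; "joint_torque": joint torques, N m; "position": TCP position; "tool_rot": TCP orientation; "ft_force": force on the tool from outside, world axes, zero at the start; "torque": the same for the moment, N m; "grip_width": opening from 0.0 (shut) to 1.0 (fully open).
Only numpy, scipy, OpenCV 4.12 (cv2) and the standard library are available. Lean on these libraries where they do the work, as an engineer would, in place of code of your own. Each camera call takes 0.05 s, during which the arm holds its last target. There are 200 camera calls.

## Working session

There is one attempt and no reset: what is moved stays moved. The work goes in short steps, Python scripts to look and compute and a shell command to move; the robot and the scene stay as the last step left them, time stands still between calls to the robot, and variables do not carry over. Pictures are saved under pics/ and viewed, about 8 in all and at most 12, crops included, and the job is handed in when it is done.

```bash
mkdir -p pics; ls; python3 - <<'E'
from bench import ctrl
import cv2,numpy as np
np.set_printoptions(precision=3,suppress=True)
for n in ("top","scene"):
    cv2.imwrite(f"pics/{n}1.png",ctrl.get_image(n)[:,:,::-1]); p=ctrl.camera_params(n); print(n,p["K"],p["pose"])
s=ctrl.get_state(); print(s)
E
```

```text
pics
top [[489.947   0.    318.787]
 [  0.    489.947 244.7  ]
 [  0.      0.      1.   ]] [[-0.025 -0.992  0.128  0.553]
 [-0.999  0.027  0.019  0.024]
 [-0.022 -0.127 -0.992  0.942]
 [ 0.     0.     0.     1.   ]]
scene [[608.544   0.    313.426]
 [  0.    608.544 240.603]
 [  0.      0.      1.   ]] [[ 0.086  0.556 -0.827  1.542]
 [ 0.996 -0.037  0.078 -0.057]
 [ 0.013 -0.83  -0.557  0.635]
 [ 0.     0.     0.     1.   ]]
{'time': 0.1, 'joint_positions': array([-1.098,  0.322, -0.07 ,  1.452,  0.023,  1.371, -0.057]), 'qd': array([-0.001, -0.001,  0.001, -0.003,  0.002,  0.   ,  0.001]), 'joint_torque': array([ -0.   , -49.257,  -0.406, -31.34 ,  -0.064,   0.04 ,   0.   ]), 'position': array([0.288, 0.582, 0.222]), 'tool_rot': array([-0.714, -3.059,  0.003]), 'ft_force': array([-0.793, -0.267, -0.107]), 'torque': array([ 0.015, -0.041,  0.037]), 'grip_width': 0.997639901773961}
```

View pics/top1.png

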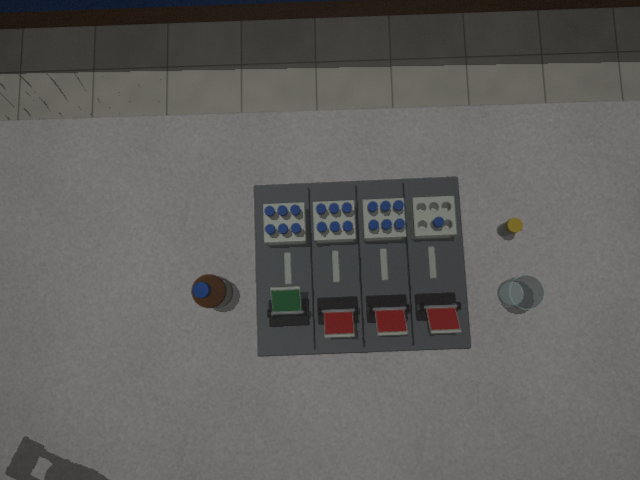

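View pics/scene1.png

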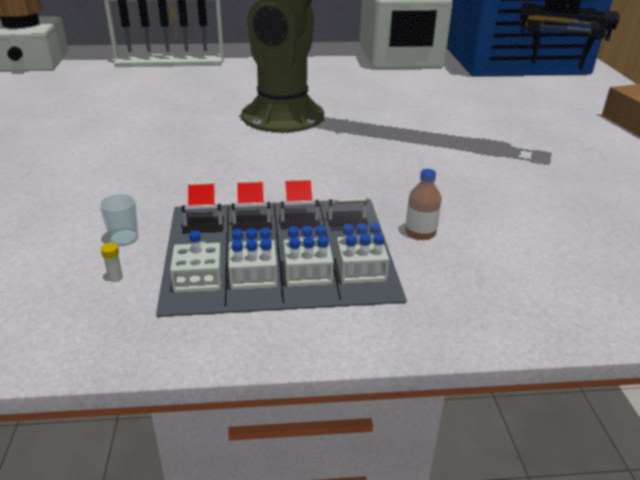

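The lanes, left to right in the top view, are:
- Lane 1: full rack, tag green near (287,300). No change needed.
- Lanes 2 and 3: full racks, tags red near (340,323) and (391,321). Both need flipping.
- Lane 4: one tube, tag red near (443,319). No change needed.

Next I'll get an enlarged crop for the hinges and localize the board from its corners.

```bash
cat > h.py <<'E'
from bench import ctrl
import cv2,numpy as np
from scipy.spatial.transform import Rotation as R
np.set_printoptions(precision=4,suppress=True)
def w(n,u,v,z):
    p=ctrl.camera_params(n);T=np.array(p["pose"]);d=T[:3,:3]@np.linalg.inv(p["K"])@[u,v,1]
    return T[:3,3]+d*(z-T[2,3])/d[2]
def tool(p):  # world point -> shift in tool mm
    s=ctrl.get_state();return 1000*R.from_rotvec(s["tool_rot"]).inv().apply(np.array(p)-s["position"])
E
python3 - <<'E'
from h import *
c=[w("top",*q,.008) for q in [(254,185),(458,178),(470,348),(258,355)]]
for q in c: print(q)
b=np.mean(c,0);print("centre",b)
l,r=(c[0]+c[3])/2,(c[1]+c[2])/2
print("yaw",np.degrees(np.arctan2(-(l-r)[0],(l-r)[1])), np.linalg.norm(l-r), np.linalg.norm((c[0]+c[1]-c[2]-c[3])/2))
im=cv2.imread("pics/top1.png")[280:355,250:475]
cv2.imwrite("pics/crop.png",cv2.resize(im,None,fx=3.5,fy=3.5,interpolation=3))
E
```

```text
[0.7942 0.1654 0.008 ]
[ 0.7961 -0.2325  0.008 ]
[ 0.4714 -0.235   0.008 ]
[0.4676 0.1605 0.008 ]
centre [ 0.6323 -0.0354  0.008 ]
yaw 0.40387225502156315 0.3967400268298561 0.3256712701484555
```

View pics/crop.png

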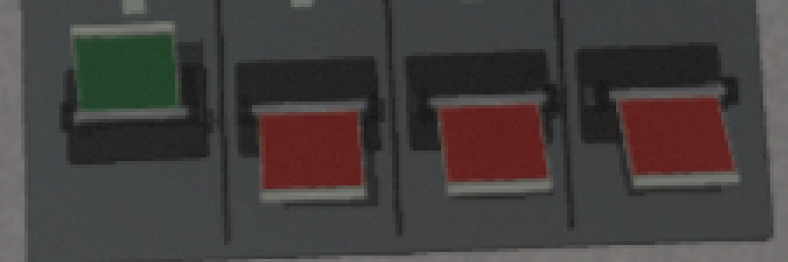

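```bash
python3 - <<'E'
from h import *
g=lambda x,y,z:w("top",250+x/3.5-.4,280+y/3.5-.4,z)
for n,e,h in (("L2",((261,195),(366,193)),((250,108),(367,105))),("L3",((447,188),(552,185)),((430,102),(547,98)))):
    E=[g(*q,.077) for q in e];H=[g(*q,.051) for q in h]
    me,mh=np.mean(E,0),np.mean(H,0)
    print(n,"edge",me,"hinge",mh,"len",np.linalg.norm((me-mh)[:2]))
    print(" yaw e,h,leaf",[np.degrees(np.arctan2(-(a-b)[0],(a-b)[1])) for a,b in (E,H)],np.degrees(np.arctan2((mh-me)[1],(mh-me)[0])))
s=ctrl.get_state();r=R.from_rotvec(s["tool_rot"]).as_matrix();print(r)
print("to start L3", tool([.40,-.08,.16]))
E
```

```text
L2 edge [0.5047 0.0086 0.077 ] hinge [0.5477 0.0094 0.051 ] len 0.042985962958803255
 yaw e,h,leaf [np.float64(-0.2778239085118401), np.float64(0.040385778197930246)] 1.0466900367930907
L3 edge [ 0.5062 -0.0836  0.077 ] hinge [ 0.5487 -0.0831  0.051 ] len 0.04252212479766738
 yaw e,h,leaf [np.float64(0.2582001038818198), np.float64(0.5253203306581019)] 0.6635285698031774
[[-0.8966  0.4429 -0.0007]
 [ 0.4429  0.8966 -0.0016]
 [-0.0001 -0.0017 -1.    ]]
to start L3 [-394.0129 -543.9811   62.5206]
```

```bash
python3 -m creep '[[[0,-35,-36,0,0,0,-0.14],[0,-70,-72,0,0,0,-0.28],[0,-105,-108,0,0,0,-0.42],[0,-135,-144,0,0,0,-0.459],[0,-165,-180,0,0,0,-0.459]]]' 10; python3 -c "
from h import *
print(tool([.455,.009,.16]));print(R.from_rotvec(ctrl.get_state()['tool_rot']).as_matrix())"
```

```text
time: 0.6
position: [0.3564, 0.346, 0.2221]
tool_rot: [0.001, -3.141, 0.001]
ft_force: [0.4, -1.2, -0.3]
grip_width: 0.633
[ -98.4213 -336.9877   62.2413]
[[-1.     -0.0006 -0.0003]
 [-0.0006  1.     -0.0004]
 [ 0.0003 -0.0004 -1.    ]]
```

```bash
python3 -m creep '[[[0,-20,-45,0,0,0,0],[0,-40,-90,0,0,0,0],[0,-60,-135,0,0,0,0],[0,-70,-180,0,0,0,0],[0,-80,-225,0,0,0,0]]]'; python3 -c "
from h import *
print(tool([.455,.009,.06]))"
```

```text
time: 1.1
position: [0.4362, 0.1212, 0.2223]
tool_rot: [-0.0, -3.141, -0.0]
ft_force: [1.0, -0.3, 0.3]
grip_width: 0.171
[ -18.8562 -112.1962  162.2869]
```

```bash
python3 -m creep '[[[0,-15,-45,10,0,0,0],[0,-19,-85,30,0,0,0],[0,-19,-112,60,0,0,0],[0,-19,-112,90,0,0,0],[0,-19,-112,120,0,0,0]]]'; python3 -m creep '[[[0,0,0,20,0,0,0],[0,0,0,40,0,0,0],[0,0,0,40,0,0,0]]]'; python3 -c "
from h import *
cv2.imwrite('pics/top2.png',cv2.resize(ctrl.get_image('top')[260:360,240:480,::-1],None,fx=3.3,fy=3.3))"
```

```text
time: 1.6
position: [0.455, 0.0102, 0.1015]
tool_rot: [0.004, 3.141, 0.001]
ft_force: [-0.2, 1.2, -0.6]
grip_width: 0.006
time: 1.9
position: [0.4525, 0.0109, 0.0599]
tool_rot: [0.0, -3.136, 0.002]
ft_force: [0.1, -0.2, -0.9]
grip_width: 0.007
```

View pics/top2.png

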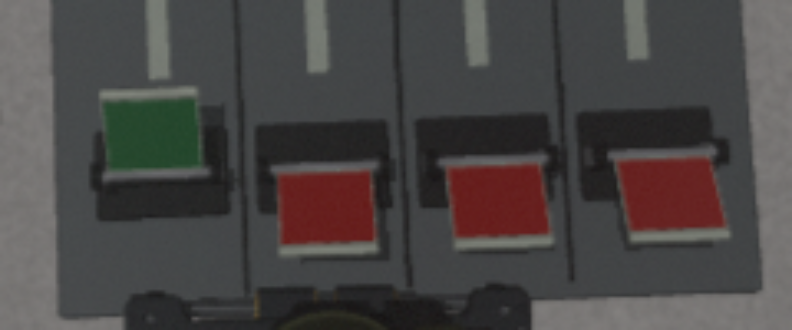

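```bash
python3 -m creep '[[[0,-12,0,8,0,0,0],[0,-22,0,12,0,0,0],[0,-30,0,8,0,0,0],[0,-35,0,3,0,0,0],[0,-40,0,-2,0,0,0]]]'; python3 -m creep '[[[0,-3,0,-4,0,0,0],[0,-6,0,-8,0,0,0],[0,-10,0,-11,0,0,0],[0,-14,0,-14,0,0,0],[0,-18,0,-16,0,0,0]]]'
```

```text
time: 2.45
position: [0.4953, 0.0114, 0.0655]
tool_rot: [0.0, -3.141, -0.0]
ft_force: [-2.8, 0.4, 2.4]
grip_width: 0.006
time: 2.95
position: [0.5137, 0.0114, 0.0809]
tool_rot: [-0.0, 3.141, 0.0]
ft_force: [-0.7, -0.1, 0.1]
grip_width: 0.006
```

```bash
python3 -m creep '[[[0,-8,0,-3,0,0,0],[0,-16,0,-4,0,0,0],[0,-24,0,-5,0,0,0],[0,-32,0,-5,0,0,0],[0,-40,0,-4,0,0,0]]]';python3 -m creep '[[[0,-8,0,0,0,0,0],[0,-8,0,0,0,0,0],[0,-8,0,0,0,0,0],[0,-8,0,0,0,0,0],[0,-8,0,0,0,0,0]]]'; python3 -c "
from h import *
cv2.imwrite('pics/top3.png',ctrl.get_image('top')[140:380,200:520,::-1].repeat(2,0).repeat(2,1))"
```

```text
time: 3.45
position: [0.5541, 0.0113, 0.0845]
tool_rot: [-0.0, 3.141, -0.0]
ft_force: [0.6, 0.1, -0.5]
grip_width: 0.009
time: 3.95
position: [0.5609, 0.0114, 0.0846]
tool_rot: [0.0, -3.141, -0.0]
ft_force: [-0.1, 0.8, -0.2]
grip_width: 0.006
```

View pics/top3.png

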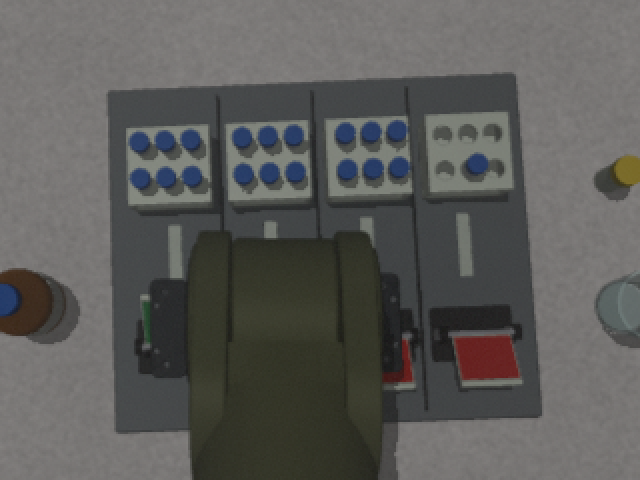

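The arm hides lane 2, and the racks haven't moved. I'll lift, back off to lane 3 and look again.

```bash
python3 -m creep '[[[0,5,0,-40,0,0,0],[0,35,-20,-65,0,0,0],[0,70,-50,-65,0,0,0],[0,95,-85,-65,0,0,0],[0,106,-94,-40,0,0,0]]]';python3 -m creep '[[[0,0,0,25,0,0,0],[0,0,0,50,0,0,0],[0,0,0,64,0,0,0],[0,0,0,64,0,0,0]]]'; python3 -c "
from h import *
cv2.imwrite('pics/top4.png',ctrl.get_image('top')[140:380,200:520,::-1].repeat(2,0).repeat(2,1))"
```

```text
time: 4.5
position: [0.4555, -0.0866, 0.1274]
tool_rot: [0.007, 3.135, 0.001]
ft_force: [1.5, -0.6, 0.4]
grip_width: 0.004
time: 4.9
position: [0.4532, -0.0825, 0.0589]
tool_rot: [-0.0, -3.138, 0.0]
ft_force: [0.2, -0.4, -0.1]
grip_width: 0.005
```

View pics/top4.png

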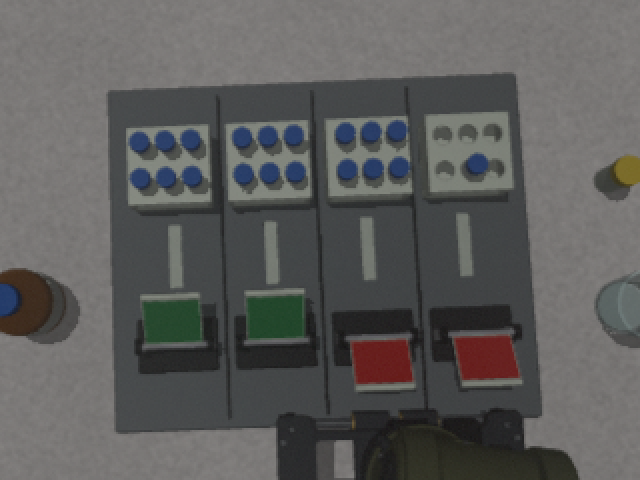

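Lane 2 now shows green at (275,317) and nothing else has moved. I'll repeat the same moves on lane 3.

```bash
python3 -m creep '[[[0,-12,0,8,0,0,0],[0,-22,0,12,0,0,0],[0,-30,0,8,0,0,0],[0,-35,0,3,0,0,0],[0,-40,0,-2,0,0,0]]]'; python3 -m creep '[[[0,-3,0,-4,0,0,0],[0,-6,0,-8,0,0,0],[0,-10,0,-11,0,0,0],[0,-14,0,-14,0,0,0],[0,-18,0,-16,0,0,0]]]'
```

```text
time: 5.45
position: [0.4955, -0.0827, 0.0635]
tool_rot: [0.0, -3.141, -0.0]
ft_force: [-3.0, 1.0, 2.8]
grip_width: 0.007
time: 5.95
position: [0.5137, -0.0826, 0.0789]
tool_rot: [-0.0, 3.141, 0.0]
ft_force: [-0.3, 0.7, -0.5]
grip_width: 0.005
```

```bash
python3 -m creep '[[[0,-8,0,-4,0,0,0],[0,-16,0,-6,0,0,0],[0,-24,0,-7,0,0,0],[0,-32,0,-7,0,0,0],[0,-40,0,-6,0,0,0]]]';python3 -m creep '[[[0,-8,0,0,0,0,0],[0,-8,0,0,0,0,0],[0,-8,0,0,0,0,0],[0,-8,0,0,0,0,0],[0,-8,0,0,0,0,0]]]'; python3 -m creep '[[[0,5,0,-40,0,0,0],[0,35,0,-75,0,0,0],[0,75,0,-90,0,0,0],[0,106,0,-100,0,0,0],[0,106,0,-100,0,0,0]]]'; python3 -m creep '[[[0,0,0,0,0,0,0],[0,0,0,0,0,0,0],[0,0,0,0,0,0,0],[0,0,0,0,0,0,0],[0,0,0,0,0,0,0]]]'; python3 -c "
from h import *
cv2.imwrite('pics/top5.png',ctrl.get_image('top')[140:380,200:520,::-1].repeat(2,0).repeat(2,1))
cv2.imwrite('pics/scene5.png',ctrl.get_image('scene')[150:320,80:460,::-1].repeat(2,0).repeat(2,1))"
```

```text
time: 6.45
position: [0.554, -0.0826, 0.0845]
tool_rot: [-0.0, 3.141, -0.0]
ft_force: [1.0, -0.2, -0.6]
grip_width: 0.004
time: 6.95
position: [0.5609, -0.0826, 0.0846]
tool_rot: [0.0, -3.141, -0.0]
ft_force: [-0.5, -0.6, -0.2]
grip_width: 0.006
time: 7.45
position: [0.453, -0.0829, 0.1862]
tool_rot: [0.001, 3.139, 0.005]
ft_force: [1.3, 0.7, -0.9]
grip_width: 0.007
time: 7.95
position: [0.4554, -0.0827, 0.1841]
tool_rot: [0.0, -3.14, 0.001]
ft_force: [-0.2, 0.5, -0.1]
grip_width: 0.002
```

View pics/top5.png

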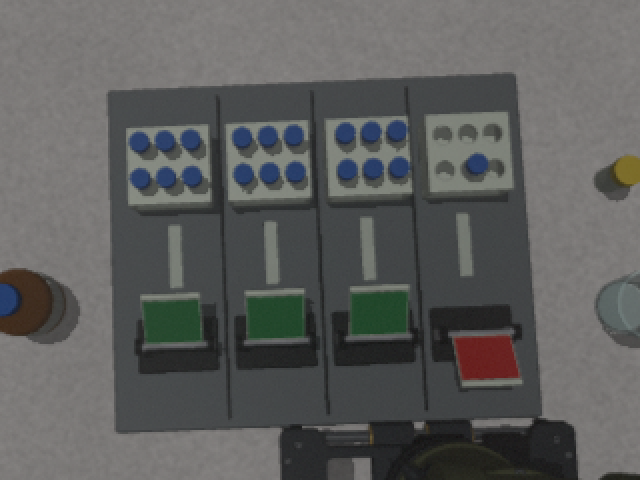

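View pics/scene5.png

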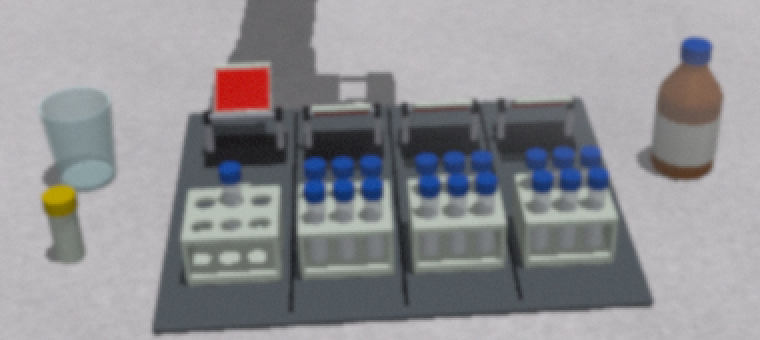

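The three full lanes show green at (172,320), (275,317) and (380,313). The one-tube lane shows red at (487,358). The leaves rest on their stops, the racks, bottle, beaker and vial haven't moved, and the arm is clear.

```bash
python3 -c "
from bench import ctrl
print(ctrl.close_job())"
```

```text
the job is handed in; nothing more can be done
None
```

I flipped the two tags that were wrong, the second and third lanes from the left, from red to green with the closed fingertips. The first lane's tag already showed green for a full rack and the fourth already showed red for the one-tube rack, so I left both alone.

The last top and scene pictures show three green leaves at the full racks and one red leaf at the rack that is not full. Every leaf is resting on its stop. The racks, bottle, beaker and vial look unmoved.

The highest wrist force I read was about 4 N, though I only had readings at the end of each move. The arm stood clear of everything at z ≈ 0.18 m, and the job was handed in at about 8 s. No check failed or disagreed.

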